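Pin a hanger link into the pull tester and hold it at proof load

ROBOT

A 6-joint arm with a two-finger parallel gripper is mounted at the origin on a cart in front of the work surface, level with it; the furniture and walls round the work are solid. World frame = base frame: x ahead of the robot, y to its left, z up, the work surface at z = 0. Lengths are in m, angles in rad, forces in N, time in s.
With the tool pointing down it reaches from about 0.35 to 0.975 m from the base axis. Payload 4.9 kg.
Tool frame: the origin (TCP) lies on the front face of the gripper's body, between the roots of the fingers; the fingertips stand 73 mm ahead of it and the grasp point (between the pads) lies 54 mm ahead of it; z points along the fingers, y is the line along which they close (so a half turn about z gives the same grasp; the last joint's range is limited). The gripper opens to 85 mm and grips with 20 to 120 N. Pads are 22 mm wide; open, the fingers measure 114 mm over their backs; the gripper's body (76 mm by 85 mm) begins 54 mm behind the grasp point. The pads swing forward as they close: fully open they stand 13 mm farther back than shut.
Start: joints at [1.036, 0.053, 1.613, -0, 1.476, -0.119], TCP at [0.252, 0.572, 0.304] pointing down, gripper open.
Joint ranges: [-3.01, 3.01], [-1.01, 2.22], [0.06, 2.58], [-1.02, 4.17], [0.09, 2.62], [-3.14, 3.14]. Speed limits (rad/s): [2.57, 2.57, 3.14, 3.14, 3.14, 3.14].

INTERFACE

Orientations are given as a rotation vector (axis times angle).
In Python, from station import status, imaging, order gives the robot as it stands.
- The arm moves only by the tool arm_command, never from a script. Its argument "increments" is a list of rows, each an object with "slide": the shift along the tool's x, y, z in m, a list of three; "spin": the turn about the tool's z in degrees; "gripper": the opening, from -1 (shut) to 1 (fully open). In form: [{"slide": [x, y, z], "spin": spin, "gripper": gripper}, ...]. A call has 1 to 8 rows; each row is the pose to reach, as a shift and turn from the pose commanded when the call began, along the tool's axes at that moment; what a row does not reach only later rows make up. A row lasts 1/12 s, in which the tool goes at most 41.7 mm and 7.16 degrees, less where a joint would pass 70% of its speed; a pose out of reach is approached as far as the arm can. A call with a gripper value outside its range is refused whole. The fingers move at their own pace and stop on an object; "newtons" is the grip in N (left out, the last holds). Time passes only in rows, so rows that repeat a pose let the fingers close. It gives the time, the measured TCP pose, the force, the opening and the grip force at its end, in the units of the state.
- status.get_obs(): the state, without advancing time (a new reading comes with each control period).
- imaging.get_image(name): name is "scene" or "top" or "wrist"; returns a dict with "frame" (420x560x3 uint8, red, green, blue), "vfov" (degrees; the focal length in pixels is half the picture's height over the tangent of half this angle, whatever the lens; pixels are square), "cx", "cy" (the principal point, pixels), "k1" (the pictures are not rectified: a ray, as slopes to the right and down, at radius r is drawn at 1 + k1 r^2 times it, then the intrinsics apply), "view" (4x4, takes a point from world to camera coordinates); the wrist camera has in their place "mount" (4x4, takes a point from camera to tool coordinates, whose origin is the TCP and whose axes are the flange's). Camera axes: x right, y up, looking along -z (the intrinsics and any distortion apply to the point x, -y, -z); pixel columns grow to the right and rows downward; lengths in m; the calibration is good to about 2 mm. A picture is of the moment at which its call begins: read the wrist's pose just before it. There is no depth.
- order.finish_job(): hands the job in; it is judged then, once.
The state is a dict: "t": time; "q": joint angles; "dq": joint speeds; "effort": joint torques, N m; "tool_pos": TCP position; "tool_rot": TCP orientation; "contact_force": force on the tool from outside, world axes, zero at the start; "wrist_torque": the same for the moment, N m; "opening": finger opening in m; "grip_force": force on a finger pad.
Only numpy, scipy, OpenCV 4.12 (cv2) and the standard library are available. Lean on these libraries where they do the work, as an engineer would, in place of code of your own. Each camera call takes 0.05 s, during which the arm holds its last target. There are 200 camera calls.

TASK

Proof-load the yellow hanger link in the hand pull tester: take the two blue-knobbed pins from the rack and drop one fully home into each eye of the tester, so that they go through the link. Then draw the black handle out along the bed until the orange pointer of the spring gauge stands within the green band, never letting it reach the red zone, and finish with the gripper still on the handle, holding the load steady in the band for the reading. Leave the black-knobbed pin, the sample jar and the screwdriver where they are.

Things in the scene. Friction and masses are not known exactly. Their poses are not given: they have to be found in the camera images.
- tester: hand pull tester, fixed: dark grey bed 372 x 100 x 10 mm with two steel guide rods and a blue gauge housing at its far (+x) end, housing top 58 mm above the bench. Origin on the bench under the link's middle; its x axis runs along the bed from the handle to the gauge, so the handle is pulled towards its -x; z up.
- near_eye (a point): centre of the 14 mm pin bore of the near steel eye (the one on the handle's carriage), at the eye's top face, 38 mm above the bench, at tester x -35 mm at rest. The bore goes straight down through a 6 mm plate, the slot in which the link's end lies, and an 8 mm plate: 22 mm in all. Moves with the handle.
- far_eye (a point): the same of the far steel eye, on the gauge's rod, at tester x +35 mm at rest. Moves towards tester -x as the gauge is loaded.
- gauge (a joint): reading of the spring gauge as travel of its rod and pointer towards tester -x, in m: 0 unloaded, 0.027 to 0.033 pointer within the green band, 0.038 start of the red zone, 0.045 stop. The spring pulls back with about 1 N at the start, 9 N at 0.025 and 11 N at 0.030. It moves only when both pins join link and eyes.
- band (a point): middle of the 6 mm wide green band on the white scale plate on the gauge housing.
- pointer (a point): point of the orange pointer blade (across the scale) that passes over the green band; 30 mm on the +x side of band when unloaded.
- draw: draw carriage on the guide rods; origin at the middle of its grip, a black bar 18 mm thick, 56 mm long between its posts, along tester y, 72 mm above the bench, 36 mm free below it; at tester x -115 mm at rest. Slides towards tester -x up to 50 mm with 1 N of friction, no spring of its own; the pins' play lets it go some 5 to 9 mm before the gauge follows, then the gauge spring pulls it back.
- link: yellow plastic hanger link (the specimen), 96 x 26 x 6 mm with a narrow waist and two 15 mm eyes 70 mm apart, lying with its ends in the slots of the two steel eyes, its holes under their bores. Origin at the middle of its underside.
- pin_1: clevis pin: steel shank 12 mm thick, 26 mm long, nose tapered to 6 mm, flange 26 mm wide and 3 mm thick, on it a round blue knob 20 mm wide and 20 mm high; 49 mm in all, 0.07 kg. Origin at the nose's end, z up along the pin. It hangs in the rack by its flange; fully home in an eye the flange rests on the eye's top face, the origin 26 mm below that face.
- pin_2: second clevis pin, just like pin_1; either pin goes into either eye.
- pin_rack: fixed wooden pin rack 50 x 146 x 34 mm with three 18 mm holes in a row along its y axis, 45 mm apart; origin at the middle of its underside. The pins' flanges rest on its top, so knobs stand 37 to 57 mm above the bench.
- thick_pin: pin with a black knob and a 16 mm shank in one of the rack's holes, too thick for these eyes; leave it in the rack. Otherwise shaped as pin_1.
- sample_jar: white sample jar with a blue cap, 58 mm in diameter, 90 mm high, origin at its underside; leave it alone.
- screwdriver: short screwdriver with black and red handle lying on the bench, 149 mm long, 28 mm high, its y axis along it; leave it alone.

How it is judged:
On the way, in this order (a step that is already met when the one before it is completed fails the run):
1. a blue-knobbed pin is fully home in each eye, with the gauge still unloaded ((((horizontal distance between pin_1 and near_eye below 0.005 m and z of pin_1 in the frame of near_eye below -0.0225 m and angle between pin_1's own z axis and vertical below 0.15 rad) and (horizontal distance between pin_2 and far_eye below 0.005 m and z of pin_2 in the frame of far_eye below -0.0225 m and angle between pin_2's own z axis and vertical below 0.15 rad)) or ((horizontal distance between pin_2 and near_eye below 0.005 m and z of pin_2 in the frame of near_eye below -0.0225 m and angle between pin_2's own z axis and vertical below 0.15 rad) and (horizontal distance between pin_1 and far_eye below 0.005 m and z of pin_1 in the frame of far_eye below -0.0225 m and angle between pin_1's own z axis and vertical below 0.15 rad))) and value of joint gauge below 0.005 m), for 0.2 s.
2. the handle is drawn out and the pointer stands in the green band (value of joint gauge between 0.027 and 0.033 m and contact force between the fingers and draw above 4 N), for 0.3 s.
At the end, for the whole second after the job is handed in: A blue-knobbed pin home in each eye (5 mm off axis, flange within 3.5 mm of the top face, tilt under 0.15 rad); gauge steady (4 mm/s) between 0.027 and 0.033 m; fingers bear on the draw carriage with over 4 N; no part of the arm touches pins or link (all of step 2 and (((horizontal distance between pin_1 and near_eye below 0.005 m and z of pin_1 in the frame of near_eye below -0.0225 m and angle between pin_1's own z axis and vertical below 0.15 rad) and (horizontal distance between pin_2 and far_eye below 0.005 m and z of pin_2 in the frame of far_eye below -0.0225 m and angle between pin_2's own z axis and vertical below 0.15 rad)) or ((horizontal distance between pin_2 and near_eye below 0.005 m and z of pin_2 in the frame of near_eye below -0.0225 m and angle between pin_2's own z axis and vertical below 0.15 rad) and (horizontal distance between pin_1 and far_eye below 0.005 m and z of pin_1 in the frame of far_eye below -0.0225 m and angle between pin_1's own z axis and vertical below 0.15 rad))) and velocity of joint gauge between -0.004 and 0.004 m/s and contact force between the arm and pin_1 below 0.5 N and contact force between the arm and pin_2 below 0.5 N and contact force between the arm and link below 0.5 N); the arm keeps its last pose, push and grip.
It fails at once if the pointer reaches the red zone (gauge above 0.038 m) (value of joint gauge above 0.038 m).
It fails at once if the black-knobbed pin is moved by more than 15 mm (distance of thick_pin from where it was at the start of the episode above 0.015 m).
It fails at once if the sample jar is moved by more than 20 mm (distance of sample_jar from where it was at the start of the episode above 0.02 m).
It fails at once if the screwdriver is moved by more than 20 mm (distance of screwdriver from where it was at the start of the episode above 0.02 m).
It also fails if it takes over 58 s, if anything falls off the work surface, if the arm or the gripper's body presses on something with over 40 N, if the wrist force passes 120 N, or if a joint passes its speed limit or range.

## Working session

There is one attempt and no reset: what is moved stays moved. The work goes in short steps, Python scripts to look and compute and a tool call to move; the robot and the scene stay as the last step left them, time stands still between calls to the robot, and variables do not carry over. Pictures are saved under pics/ and viewed, at most 13 in all, crops included, and the job is handed in when it is done.

Besides the shell and the picture viewer there is one more tool, called after "Emit:" by a JSON object that holds its "name" and its "arguments". arm_command: Moves the arm, as the interface text tells. Its arguments: {"type":"object","properties":{"increments":{"type":"array","items":{"type":"object","properties":{"slide":{"type":"array","items":{"type":"number"}},"spin":{"type":"number"},"gripper":{"type":"number"}}}},"newtons":{"type":"number"}},"required":["increments"]}

```bash
mkdir -p pics; cat > h.py <<'E'
import numpy as np, cv2
from station import status, imaging, order
from scipy.spatial.transform import Rotation as R
def obs(): return status.get_obs()
def T(o):
    M=np.eye(4); M[:3,:3]=R.from_rotvec(o["tool_rot"]).as_matrix(); M[:3,3]=o["tool_pos"]; return M
def shot(name,fn=None):
    o=obs(); im=imaging.get_image(name)
    f=210/np.tan(np.radians(im["vfov"])/2)
    C=np.linalg.inv(np.array(im["view"])) if "view" in im else T(o)@np.array(im["mount"])
    K=np.array([[f,0,im["cx"]],[0,f,im["cy"]],[0,0,1]])
    if fn: cv2.imwrite("pics/"+fn+".png",im["frame"][:,:,::-1])
    np.savez("cam_"+(fn or name)+".npz",K=K,k1=im["k1"],C=C,frame=im["frame"])
    return im["frame"],K,im["k1"],C
def load(fn):
    d=np.load("cam_"+fn+".npz"); return d["frame"],d["K"],float(d["k1"]),d["C"]
def ray(c,u,v):
    _,K,k1,C=c
    p=cv2.undistortPoints(np.array([[[u,v]]],float),K,np.array([k1,0,0,0,0.]),None,None,None).ravel() if 0 else cv2.undistortPoints(np.array([[[u,v]]],float),K,np.array([k1,0,0,0.])).ravel()
    return C[:3,3],C[:3,:3]@np.array([p[0],-p[1],-1])
def at(c,u,v,z):
    o,d=ray(c,u,v); return o+d*(z-o[2])/d[2]
def proj(c,P):
    _,K,k1,C=c
    q=np.linalg.inv(C)@np.append(P,1); x,y=q[0]/-q[2],-q[1]/-q[2]
    s=1+k1*(x*x+y*y); return K[0,0]*x*s+K[0,2],K[1,1]*y*s+K[1,2]
E
python3 - <<'E'
from h import *
a=shot("top","top0");b=shot("scene","scene0");w=shot("wrist","wrist0")
print(a[2],a[3],b[3],w[3]); o=obs();print(o["t"],o["tool_pos"],R.from_rotvec(o["tool_rot"]).as_matrix(),o["opening"])
E
```

```text
-0.14158639410711565 [[-0.02242496  0.99834273 -0.05299923  0.55448916]
 [-0.99972747 -0.02273701 -0.00529224 -0.04558954]
 [-0.00648851  0.05286611  0.99858053  1.52862249]
 [ 0.          0.          0.          1.        ]] [[ 0.66581372  0.49193981 -0.56096998 -0.00552285]
 [-0.74611705  0.44020135 -0.4995319  -0.61845511]
 [ 0.00120012  0.75114446  0.66013678  0.8101276 ]
 [ 0.          0.          0.          1.        ]] [[ 0.40461409 -0.86483763 -0.29722601  0.17565558]
 [ 0.91448682  0.38224214  0.13268308  0.60600301]
 [-0.00113702 -0.32549472  0.94554318  0.37223859]
 [ 0.          0.          0.          1.        ]]
0.15 [0.25226167 0.57141961 0.30294857] [[-9.14796156e-01  4.03915006e-01 -8.13381160e-04]
 [ 4.03915782e-01  9.14795130e-01 -1.38252027e-03]
 [ 1.85656442e-04 -1.59326171e-03 -9.99998714e-01]] 0.08505436228141745
```

View pics/top0.png

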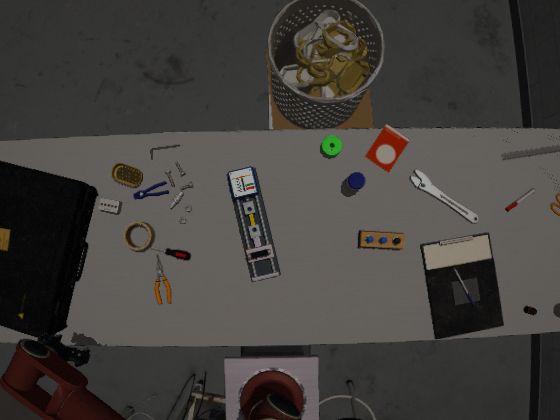

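View pics/scene0.png

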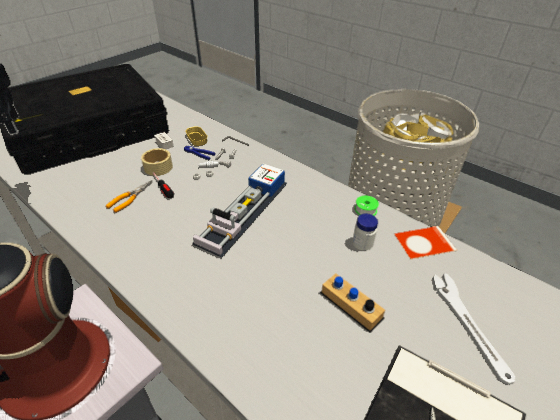

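The top view shows the tester at about (252,225) with its gauge end up in the image. The rack is at (382,240) with blue knobs at about (370,240) and (383,240) and the black one at (397,241). The jar is at (353,183) and the screwdriver at (175,254). Next I'll enlarge these areas.

```bash
python3 - <<'E'
from h import *
f=load("top0")[0][:,:,::-1]
a=cv2.resize(f[162:287,222:287],None,fx=5,fy=5,interpolation=cv2.INTER_CUBIC)  #325x625
b=cv2.resize(f[220:260,350:412],None,fx=6,fy=6,interpolation=cv2.INTER_CUBIC)
a=cv2.resize(f[165:283,224:284],None,fx=5,fy=5,interpolation=cv2.INTER_CUBIC)
o=np.zeros((600,700,3),np.uint8); o[:590,:300]=a; o[:240,310:682]=b
cv2.imwrite("pics/crop0.png",o)
E
```

```text
(no output)
```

View pics/crop0.png

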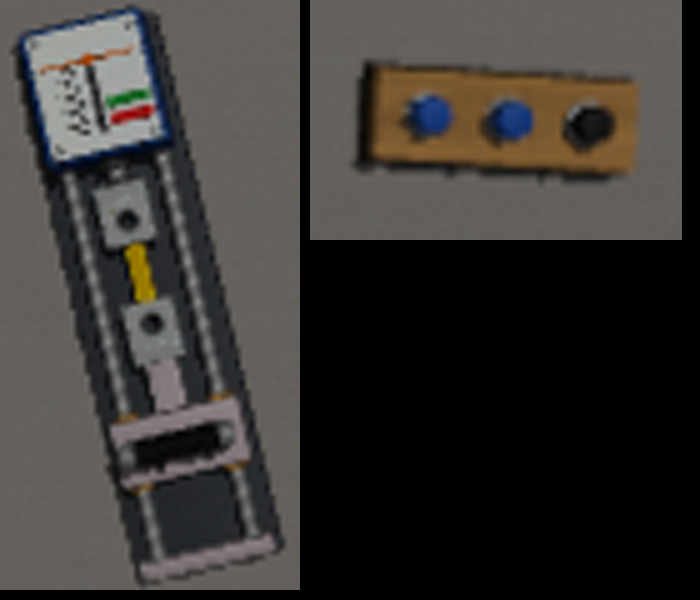

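The crop shows the far bore at (127,219), near bore at (152,323), grip at (178,445), blue knobs at (431,116) and (511,119), black knob at (590,125), and the orange pointer across the scale at y≈58 with the green band at y≈98.

```bash
python3 - <<'E'
from h import *
c=load("top0")
A=lambda x,y,z:at(c,(x+.5)/5-.5+224,(y+.5)/5-.5+165,z)
B=lambda x,y,z:at(c,(x-310+.5)/6-.5+350,(y+.5)/6-.5+220,z)
far,near,grip=A(127,219,.038),A(152,323,.038),A(178,445,.075)
print(far,near,grip,np.linalg.norm(far-near),np.degrees(np.arctan2(*(far-near)[1::-1])),np.degrees(np.arctan2(*(far-grip)[1::-1])))
print(B(431,116,.055),B(511,119,.055),B(590,125,.055))
print(B(371,65,.034),B(636,80,.034),B(632,175,.034),B(365,162,.034))
print(at(c,353,183,.09),at(c,175,254,.02))
E
```

```text
[0.65236018 0.05950801 0.038     ] [0.5834556  0.04435887 0.038     ] [0.50428736 0.02707218 0.075     ] 0.07055025216944612 12.399594050059672 12.355665365226397
[ 0.54267239 -0.33303396  0.055     ] [ 0.53990003 -0.37700989  0.055     ] [ 0.53547363 -0.42062584  0.055     ]
[ 0.57141905 -0.30461115  0.034     ] [ 0.55940109 -0.45273806  0.034     ] [ 0.50692217 -0.4487883   0.034     ] [ 0.51815245 -0.2997341   0.034     ]
[ 0.72281838 -0.27810598  0.09      ] [0.50634419 0.31238787 0.02      ]
```

Emit:
{"name": "arm_command", "arguments": {"increments": [{"slide": [-0.0266,-0.0304,0.002],"spin": 0,"gripper": 0.3},{"slide": [-0.0532,-0.0608,0.004],"spin": 0,"gripper": 0.3},{"slide": [-0.0798,-0.0912,0.006],"spin": 0,"gripper": 0.3},{"slide": [-0.1064,-0.1216,0.008],"spin": 0,"gripper": 0.3},{"slide": [-0.133,-0.152,0.01],"spin": 0,"gripper": 0.3},{"slide": [-0.1596,-0.1824,0.012],"spin": 0,"gripper": 0.3},{"slide": [-0.1862,-0.2128,0.014],"spin": 0,"gripper": 0.3},{"slide": [-0.2128,-0.2432,0.016],"spin": 0,"gripper": 0.3}]}}

```text
t: 0.82
tool_pos: [0.3487, 0.2615, 0.2875]
tool_rot: [0.647, 3.074, -0.0]
contact_force: [2.1, 0.9, 0.2]
opening: 0.0555
grip_force: 0.0
```

Emit:
{"name": "arm_command", "arguments": {"increments": [{"slide": [-0.0266,-0.0304,0.002],"spin": 0,"gripper": 0.3},{"slide": [-0.0532,-0.0608,0.004],"spin": 0,"gripper": 0.3},{"slide": [-0.0798,-0.0912,0.006],"spin": 0,"gripper": 0.3},{"slide": [-0.1064,-0.1216,0.008],"spin": 0,"gripper": 0.3},{"slide": [-0.133,-0.152,0.01],"spin": 0,"gripper": 0.3},{"slide": [-0.1596,-0.1824,0.012],"spin": 0,"gripper": 0.3},{"slide": [-0.1862,-0.2128,0.014],"spin": 0,"gripper": 0.3},{"slide": [-0.2128,-0.2432,0.016],"spin": 0,"gripper": 0.3}]}}

```text
t: 1.48
tool_pos: [0.4452, -0.0472, 0.2718]
tool_rot: [0.649, 3.073, 0.0]
contact_force: [0.9, 1.0, -0.2]
opening: 0.0553
grip_force: 0.0
```

Emit:
{"name": "arm_command", "arguments": {"increments": [{"slide": [-0.0266,-0.0304,0.002],"spin": 7,"gripper": 0.3},{"slide": [-0.0532,-0.0608,0.004],"spin": 14,"gripper": 0.3},{"slide": [-0.0798,-0.0912,0.006],"spin": 21,"gripper": 0.3},{"slide": [-0.1064,-0.1216,0.008],"spin": 28,"gripper": 0.3},{"slide": [-0.133,-0.152,0.01],"spin": 35,"gripper": 0.3},{"slide": [-0.1596,-0.1824,0.012],"spin": 42,"gripper": 0.3},{"slide": [-0.1862,-0.2128,0.014],"spin": 49,"gripper": 0.3},{"slide": [-0.2128,-0.2432,0.016],"spin": 56,"gripper": 0.3}]}}

```text
t: 2.15
tool_pos: [0.5418, -0.3555, 0.2551]
tool_rot: [-2.023, -2.402, -0.0]
contact_force: [1.3, 0.2, 0.1]
opening: 0.0555
grip_force: 0.0
```

Emit:
{"name": "arm_command", "arguments": {"increments": [{"slide": [0,0,0],"spin": 7,"gripper": 0.3},{"slide": [0,0,0],"spin": 14,"gripper": 0.3},{"slide": [0,0,0],"spin": 15,"gripper": 0.3},{"slide": [0,0,0],"spin": 15,"gripper": 0.3}]}}

```text
t: 2.48
tool_pos: [0.5416, -0.3535, 0.2553]
tool_rot: [-2.31, -2.128, 0.0]
contact_force: [-0.9, 0.1, 0.2]
opening: 0.0558
grip_force: 0.0
```

```bash
cat >> h.py <<'E'
def go(target,yaw):
    "slide (tool axes) and spin to bring TCP to target with tool y at world angle yaw (deg)"
    o=obs(); M=T(o); d=M[:3,:3].T@(np.array(target)-M[:3,3])
    cur=np.degrees(np.arctan2(M[1,1],M[0,1])); s=-((yaw-cur+180)%360-180)
    print("t",o["t"],"tcp",np.round(M[:3,3],4),"yaw",round(cur,2),"open",round(o["opening"],4),"-> slide",np.round(d,4),"norm",round(np.linalg.norm(d),4),"spin",round(s,2)); return d,s
E
python3 - <<'E'
from h import *
go([.541,-.355,.25],-4.7); c=shot("wrist","wr1"); print(obs()["q"],obs()["contact_force"])
for p in ([.5427,-.333,.057],[.5399,-.377,.057],[.5355,-.4206,.057]): print(proj(c,p))
E
```

```text
t 2.4833 tcp [ 0.5416 -0.3535  0.2553] yaw -4.71 open 0.0558 -> slide [-0.0015 -0.0004  0.0053] norm 0.0055 spin -0.01
[-6.92918759e-01  1.35752250e-01  1.60578417e+00  3.91709448e-05
  1.40053227e+00 -6.11620206e-01] [ 0.65657965 -0.33159291  0.31944319]
(np.float64(277.4437468030274), np.float64(176.284978224597))
(np.float64(278.5125700364306), np.float64(228.06406699899745))
(np.float64(277.6167903780889), np.float64(274.57176671259055))
```

View pics/wr1.png

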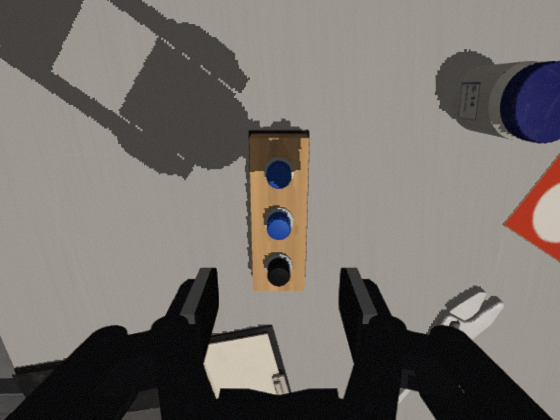

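The wrist view shows the knobs where predicted: blue ones at about (279,176) and (279,227), black at (279,273). I'll refine by fitting knob silhouettes.

```bash
cat >> h.py <<'E'
from scipy.optimize import minimize
def knobfit(c,x0,z0,z1,r=.010):
    hsv=cv2.cvtColor(c[0],cv2.COLOR_RGB2HSV)
    m=((hsv[...,0]>100)&(hsv[...,0]<130)&(hsv[...,1]>120)&(hsv[...,2]>40)).astype(np.uint8)
    u,v=proj(c,[*x0,z1]); w=np.zeros_like(m); cv2.circle(w,(int(u),int(v)),22 if z0<.1 else 60,1,-1); m&=w
    m=cv2.resize(m,None,fx=4,fy=4,interpolation=cv2.INTER_NEAREST); t=np.linspace(0,2*np.pi,40)
    def f(p):
        P=[proj(c,[p[0]*.01+r*np.cos(a),p[1]*.01+r*np.sin(a),z]) for z in(z0,z1) for a in t]
        h=cv2.convexHull(((np.array(P)+.5)*4-.5).astype(np.float32)); g=np.zeros_like(m); cv2.fillConvexPoly(g,h.astype(np.int32),1)
        return (g^m).sum()/m.sum()
    s=minimize(f,np.array(x0)*100,method="Nelder-Mead",options=dict(initial_simplex=np.array(x0)*100+np.array([[0,0],[.5,0],[0,.5]])))
    return s.x/100,s.fun
E
python3 - <<'E'
from h import *
for n in("wr1",):
    c=load(n)
    for p in ([.5427,-.333],[.5399,-.377]): print(knobfit(c,p,.037,.057))
E
```

```text
(array([ 0.543674  , -0.33318134]), np.float64(0.1223330241187384))
(array([ 0.53934338, -0.37874107]), np.float64(0.15841346153846153))
```

```bash
python3 - <<'E'
from h import *
go([.5435,-.333,.112],-4.7)
E
```

```text
t 2.5333 tcp [ 0.5416 -0.3532  0.2556] yaw -4.66 open 0.0553 -> slide [0.0203 0.0003 0.1436] norm 0.1451 spin 0.04
```

Emit:
{"name": "arm_command", "arguments": {"increments": [{"slide": [0.0203,0.0003,0.03],"spin": 0,"gripper": 0.3},{"slide": [0.0203,0.0003,0.06],"spin": 0,"gripper": 0.3},{"slide": [0.0203,0.0003,0.09],"spin": 0,"gripper": 0.3},{"slide": [0.0203,0.0003,0.115],"spin": 0,"gripper": 0.3},{"slide": [0.0203,0.0003,0.135],"spin": 0,"gripper": 0.3},{"slide": [0.0203,0.0003,0.143],"spin": 0,"gripper": 0.3},{"slide": [0.0203,0.0003,0.143],"spin": 0,"gripper": 0.3},{"slide": [0.0203,0.0003,0.143],"spin": 0,"gripper": 0.3}], "newtons": 40}}

```text
t: 3.2
tool_pos: [0.544, -0.3333, 0.1136]
tool_rot: [2.311, 2.127, 0.0]
contact_force: [-0.3, -0.6, 0.6]
opening: 0.0556
grip_force: 0.0
```

Emit:
{"name": "arm_command", "arguments": {"increments": [{"slide": [0,0,0],"spin": 0,"gripper": -0.8},{"slide": [0,0,0],"spin": 0,"gripper": -0.8},{"slide": [0,0,0],"spin": 0,"gripper": -0.8},{"slide": [0,0,0],"spin": 0,"gripper": -0.8},{"slide": [0,0,0],"spin": 0,"gripper": -0.8},{"slide": [0,0,0],"spin": 0,"gripper": -0.8}], "newtons": 40}}

```text
t: 3.7
tool_pos: [0.5447, -0.3341, 0.115]
tool_rot: [2.311, 2.124, 0.001]
contact_force: [-0.1, 1.1, 6.4]
opening: 0.0183
grip_force: 39.1
```

Emit:
{"name": "arm_command", "arguments": {"increments": [{"slide": [0,0,-0.02],"spin": 0,"gripper": -0.8},{"slide": [0,0,-0.05],"spin": 0,"gripper": -0.8},{"slide": [0,0,-0.08],"spin": 0,"gripper": -0.8},{"slide": [0,0,-0.08],"spin": 0,"gripper": -0.8},{"slide": [0,0,-0.08],"spin": 0,"gripper": -0.8}]}}

```text
t: 4.12
tool_pos: [0.5448, -0.3342, 0.1959]
tool_rot: [2.309, 2.122, 0.001]
contact_force: [0.8, 1.0, -0.7]
opening: 0.018
grip_force: 39.3
```

```bash
python3 - <<'E'
from h import *
c=shot("wrist","wr2"); print(obs()["opening"],obs()["grip_force"],go([.652,.0595,.20],12.4))
cv2.imwrite("pics/wr2b.png",cv2.resize(c[0][140:420,140:420,::-1],None,fx=2,fy=2))
E
```

```text
t 4.1667 tcp [ 0.5439 -0.3335  0.1935] yaw -4.82 open 0.0181 -> slide [ 0.4007  0.0747 -0.0067] norm 0.4076 spin -17.22
0.018091688763427146 39.33650314807892 (array([ 0.40066806,  0.07472071, -0.00670693]), np.float64(-17.22125937625279))
```

View pics/wr2b.png

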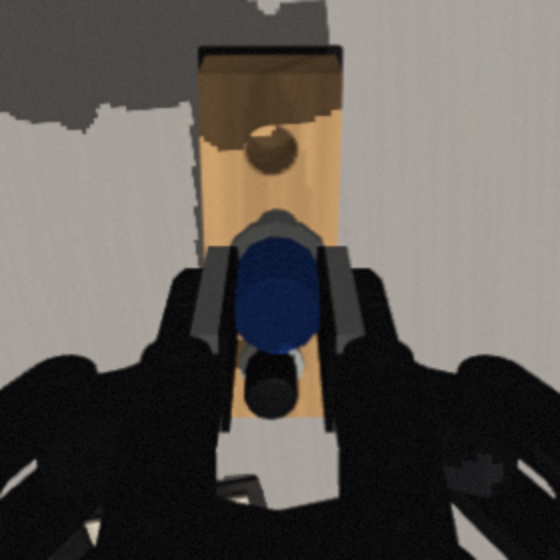

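The pin is held and the image shows it upright between the pads. Next I'll fit the knob's offset in the tool frame and move to a viewpoint beside the eyes.

```bash
python3 - <<'E'
from h import *
c=load("wr2");o=obs();M=T(o)
z=M[2,3]
for d in (.074,.078,.082):
    p,e=knobfit(c,[.544,-.334],z-d+.0,z-d+.02); print(d,p,e,(M[:3,:3].T@(np.array([*p,z])-M[:3,3]))[:2])
go([.629,.003,.22],12.4)
E
```

```text
0.074 [ 0.54552126 -0.33324771] 0.18396858256210424 [0.00036508 0.00162152]
0.078 [ 0.54559665 -0.33537527] 0.11763273258645884 [-0.00174861  0.00187547]
0.082 [ 0.5451599  -0.33793524] 0.05765952264978081 [-0.00433623  0.00165542]
t 4.1667 tcp [ 0.5439 -0.3335  0.1935] yaw -4.82 open 0.0181 -> slide [ 0.3424  0.0566 -0.0267] norm 0.3481 spin -17.22
```

Emit:
{"name": "arm_command", "arguments": {"increments": [{"slide": [0.04,0.006,-0.004],"spin": -2.2,"gripper": -0.8},{"slide": [0.08,0.012,-0.008],"spin": -4.4,"gripper": -0.8},{"slide": [0.12,0.019,-0.012],"spin": -6.6,"gripper": -0.8},{"slide": [0.16,0.026,-0.016],"spin": -8.8,"gripper": -0.8},{"slide": [0.2,0.033,-0.02],"spin": -11,"gripper": -0.8},{"slide": [0.24,0.04,-0.024],"spin": -13.2,"gripper": -0.8},{"slide": [0.28,0.046,-0.026],"spin": -15.4,"gripper": -0.8},{"slide": [0.31,0.051,-0.026],"spin": -17.2,"gripper": -0.8}]}}

```text
t: 4.83
tool_pos: [0.62, -0.0256, 0.2171]
tool_rot: [-1.963, -2.449, 0.001]
contact_force: [-0.1, -0.2, -0.8]
opening: 0.0181
grip_force: 39.3
```

Emit:
{"name": "arm_command", "arguments": {"increments": [{"slide": [0.018,0,0],"spin": 0,"gripper": -0.8},{"slide": [0.033,-0.004,0],"spin": 0,"gripper": -0.8},{"slide": [0.033,-0.004,0],"spin": 0,"gripper": -0.8},{"slide": [0.033,-0.004,0],"spin": 0,"gripper": -0.8}]}}

```text
t: 5.17
tool_pos: [0.6085, 0.0028, 0.2172]
tool_rot: [-1.967, -2.447, 0.003]
contact_force: [-0.6, -0.3, 0.0]
opening: 0.0184
grip_force: 39.4
```

```bash
python3 - <<'E'
from h import *
go([.629,.003,.22],12.4)
w=shot("wrist","wr3"); s=shot("scene","sc3"); o=obs();M=T(o)
P=M[:3,3]-[0,0,.085]; u,v=map(int,proj(s,P)); print(u,v, proj(w,[.6524,.0595,.038]),proj(w,[.5835,.0444,.038]))
u,v=int(u),int(v)
a=cv2.resize(s[0][v-40:v+40,u-40:u+40,::-1],(480,480),interpolation=cv2.INTER_CUBIC)
u2,v2=map(int,proj(w,[.618,.052,.038])); b=w[0][max(0,v2-100):max(0,v2-100)+300,130:430,::-1]; print(max(0,v2-100))
o=np.zeros((600,800,3),np.uint8); o[:480,:300]=cv2.resize(a,(300,480))[:, :]; o=np.zeros((480,800,3),np.uint8); o[:320,:320]=cv2.resize(a,(320,320)); o[:,320:]=cv2.resize(b,(480,480),interpolation=cv2.INTER_CUBIC)[:480]
cv2.imwrite("pics/c3.png",o)
E
```

```text
t 5.1667 tcp [0.6085 0.0028 0.2172] yaw 12.42 open 0.0184 -> slide [-0.0042  0.0201 -0.0028] norm 0.0207 spin 0.02
255 183 (np.float64(355.07842932898694), np.float64(147.9114282931517)) (np.float64(256.6803714585005), np.float64(147.69889636956293))
47
```

View pics/c3.png

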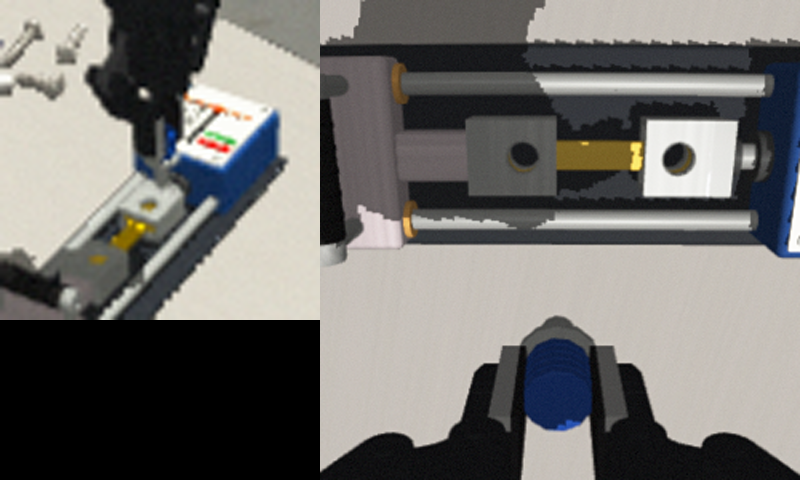

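The scene crop shows the pin upright over the eyes. The wrist crop gives the bores at (257,144) and (354,146) in full-frame pixels. Next I'll fit the knob's depth and offset together.

```bash
cat >> h.py <<'E'
def heldfit(c,M):
    z=M[2,3]; best=None
    for d in np.arange(.070,.097,.002):
        p,e=knobfit(c,list((M[:3,3]+M[:3,:3]@[-.002,.001,0])[:2]),z-d,z-d+.02)
        if best is None or e<best[0]: best=(e,d,p,(M[:3,:3].T@(np.array([*p,z])-M[:3,3]))[:2])
    return best
E
python3 - <<'E'
from h import *
o=obs();M=T(o);c=load("wr3")
# wr3 frame: pose at the time ~ current
print(heldfit(c,M)); print(M[:3,3])
for u,v in((256.9,143.9),(354.4,145.75)):print(at(c,u,v,.038))
# scale check: knob blue extents
hsv=cv2.cvtColor(c[0],cv2.COLOR_RGB2HSV);m=(hsv[...,0]>100)&(hsv[...,0]<130)&(hsv[...,1]>120)&(hsv[...,2]>40);m[:,:240]=0;m[:,320:]=0;m[:220]=0
y,x=np.nonzero(m);print(x.min(),x.max(),y.min(),y.max(),[ (r,np.nonzero(m[r])[0].min(),np.nonzero(m[r])[0].max()) for r in range(y.min(),y.max()+1,6)])
E
```

```text
(np.float64(0.028010948905109488), np.float64(0.09000000000000002), array([ 0.61005379, -0.00320042]), array([-0.00494401, -0.00021767]))
[0.60921222 0.0016763  0.21812252]
[0.58312271 0.04709111 0.038     ]
[0.65149028 0.06088156 0.038     ]
257 299 259 315 [(259, np.int64(273), np.int64(284)), (265, np.int64(263), np.int64(294)), (271, np.int64(259), np.int64(297)), (277, np.int64(259), np.int64(298)), (283, np.int64(258), np.int64(298)), (289, np.int64(258), np.int64(299)), (295, np.int64(257), np.int64(299)), (301, np.int64(258), np.int64(299)), (307, np.int64(261), np.int64(295)), (313, np.int64(269), np.int64(288))]
```

```bash
python3 - <<'E'
from h import *
o=obs();M=T(o);w=load("wr3");s=load("sc3")
hsv=cv2.cvtColor(s[0],cv2.COLOR_RGB2HSV);m=(hsv[...,0]>100)&(hsv[...,0]<130)&(hsv[...,1]>120)&(hsv[...,2]>40)
sub=m[168:190,248:266];print("\n".join("".join(".#"[int(k)] for k in r) for r in sub))
tp=lambda x,y,z:(M@[x,y,z,1])[:3]
for d,x in((.078,-.0017),(.084,-.0035),(.09,-.005)):
    print(d,"scene top/bot",np.round(proj(s,tp(x,0,d-.02)),1),np.round(proj(s,tp(x,0,d)),1),"wrist width",np.round(proj(w,tp(x,.01,d-.02))[0]-proj(w,tp(x,-.01,d-.02))[0],1))
for y in(-.009,.009):
    for x in(-.011,.011):print("tip",x,y,np.round(proj(w,tp(x,y,.073)),1))
a=cv2.resize(w[0][230:350,210:350,::-1],None,fx=4,fy=4,interpolation=cv2.INTER_CUBIC)
b=cv2.resize(s[0][150:200,235:280,::-1],None,fx=5,fy=5,interpolation=cv2.INTER_CUBIC)
im=np.zeros((480,790,3),np.uint8);im[:,:560]=np.clip(a*2.,0,255);im[:250,565:790]=np.clip(b*1.6,0,255);cv2.imwrite("pics/c4.png",im)
E
```

```text
..................
..................
..................
..................
..................
..................
........##........
........###.......
........####......
........###.......
.........##.......
.........##.......
.........##.......
.........#........
.#......##..##....
.##.........#####.
.###.......#######
...##.....########
....#.......######
.............#####
...............###
...............###
0.078 scene top/bot [255.2 175.9] [255.5 181.8] wrist width 46.6
0.084 scene top/bot [255.9 177.9] [256.1 183.7] wrist width 44.7
0.09 scene top/bot [256.4 179.8] [256.6 185.6] wrist width 43.0
tip -0.011 -0.009 [259.8 304.8]
tip 0.011 -0.009 [259.  263.8]
tip -0.011 0.009 [297.4 304.8]
tip 0.011 0.009 [298.4 263.9]
```

View pics/c4.png

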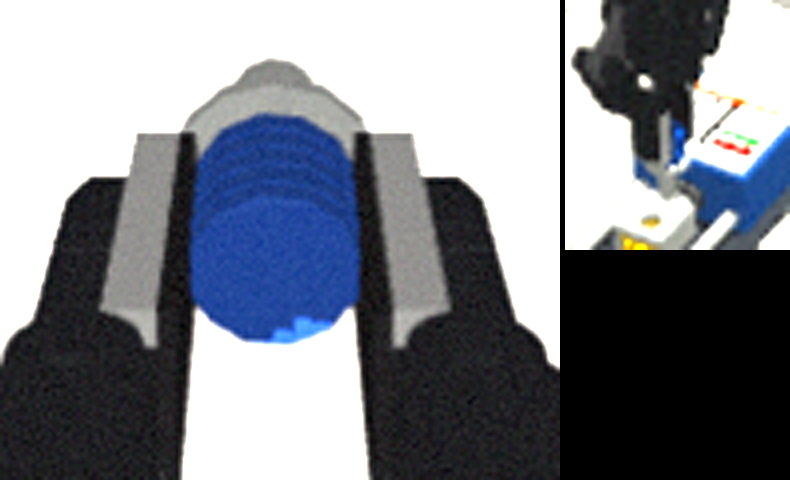

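```bash
sed -i 's/def heldfit(c,M):/def heldfit(c,M,r=.00905):/; s/z-d,z-d+.02)$/z-d,z-d+.02,r)/' h.py; python3 - <<'E'
from h import *
o=obs();M=T(o);c=load("wr3")
for r in(.0088,.00905,.0093):print(r,heldfit(c,M,r))
for p in ([.5427,-.333],[.5399,-.377]): print(knobfit(load("wr1"),p,.037,.057,.00905))
E
```

```text
0.0088 (np.float64(0.047536496350364964), np.float64(0.07600000000000001), array([0.60823956, 0.00548361]), array([ 0.00392716, -0.00013844]))
0.00905 (np.float64(0.04300486618004866), np.float64(0.08000000000000002), array([0.60867598, 0.00294155]), array([ 0.0013505 , -0.00025411]))
0.0093 (np.float64(0.03619221411192214), np.float64(0.08200000000000002), array([0.60904097, 0.0017673 ]), array([ 0.00012543, -0.00014791]))
(array([ 0.54353983, -0.33358162]), np.float64(0.0674860853432282))
(array([ 0.53965182, -0.37835443]), np.float64(0.05348557692307692))
```

```bash
python3 - <<'E'
from h import *
go([.652,.0602,.152],12.4)
E
```

```text
t 5.2667 tcp [0.6092 0.0017 0.2181] yaw 12.31 open 0.0177 -> slide [0.0481 0.0544 0.0661] norm 0.0981 spin -0.09
```

Emit:
{"name": "arm_command", "arguments": {"increments": [{"slide": [0.016,0.018,0.01],"spin": 0,"gripper": -0.8},{"slide": [0.032,0.036,0.02],"spin": 0,"gripper": -0.8},{"slide": [0.048,0.0545,0.035],"spin": 0,"gripper": -0.8},{"slide": [0.048,0.0545,0.055],"spin": 0,"gripper": -0.8},{"slide": [0.048,0.0545,0.066],"spin": 0,"gripper": -0.8},{"slide": [0.048,0.0545,0.066],"spin": 0,"gripper": -0.8},{"slide": [0.048,0.0545,0.066],"spin": 0,"gripper": -0.8},{"slide": [0.048,0.0545,0.066],"spin": 0,"gripper": -0.8}]}}

```text
t: 5.93
tool_pos: [0.653, 0.0601, 0.1539]
tool_rot: [1.97, 2.446, 0.001]
contact_force: [-0.1, -0.3, -0.4]
opening: 0.018
grip_force: 39.5
```

```bash
python3 - <<'E'
from h import *
go([.652,.0602,.125],12.4)
w=shot("wrist","wr5"); s=shot("scene","sc5"); o=obs();M=T(o); print(o["contact_force"])
u,v=map(int,proj(s,[.652,.06,.045]))
a=cv2.resize(s[0][v-25:v+25,u-25:u+25,::-1],(400,400),interpolation=cv2.INTER_CUBIC)
b=cv2.resize(w[0][180:340,200:360,::-1],(400,400),interpolation=cv2.INTER_CUBIC)
cv2.imwrite("pics/c5.png",np.clip(np.hstack([a,b])*1.4,0,255)); print(u,v)
E
```

```text
t 5.9333 tcp [0.653  0.0601 0.1539] yaw 12.3 open 0.018 -> slide [ 0.0003 -0.001   0.0289] norm 0.0289 spin -0.1
[ 0.00753861  0.68584833 -0.06817978]
251 192[ WARN:0@1.921] global loadsave.cpp:1063 imwrite_ Unsupported depth image for selected encoder is fallbacked to CV_8U.
```

View pics/c5.png

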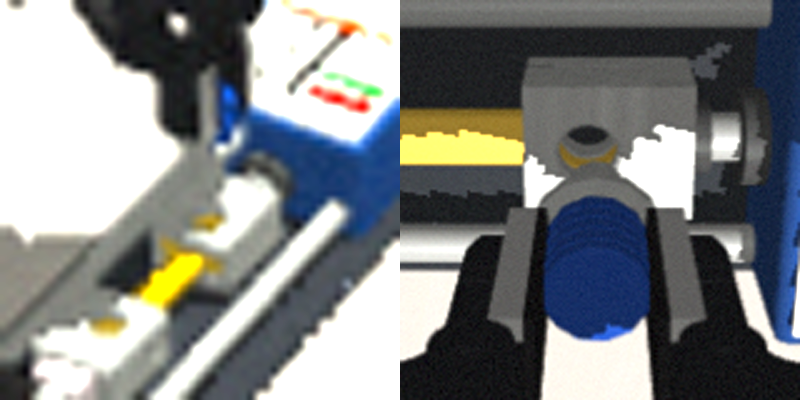

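```bash
python3 - <<'E'
from h import *
w=load("wr5");C=w[3];o=obs();M=T(o)
print(at(w,274.8,236.8,.038),M[:3,3],heldfit(w,M))
tp=lambda x,y,z:(M@[x,y,z,1])[:3]
for z in(.058,.078,.107):print(z,proj(w,tp(0,0,z)))
f=w[0][228:252,262:290].mean(2).astype(int)
print(f)
E
```

```text
[0.65066475 0.06377697 0.038     ] [0.65330659 0.06044847 0.15469582] (np.float64(0.2098305954825462), np.float64(0.09600000000000003), array([0.65547457, 0.05486832]), array([-0.0059142 ,  0.00092756]))
0.058 (np.float64(278.5238771451523), np.float64(300.09343644981107))
0.078 (np.float64(278.53398401663867), np.float64(276.3925123898463))
0.107 (np.float64(278.54496624893045), np.float64(250.1323722314056))
[[ 80  80  82  74  79  80  80  79  81  78  79  81  80  80  81  77  78  81
   85  87  81  83  80  81  76  77  77  75]
 [ 79  80  81  78  79  78  79  80  77  77  75  75  72  73  70  77  77  79
   82  86  85  81  84  77  81  77  79  79]
 [ 81  79  82  79  78  76  79  72  72  63  49  49  45  40  44  54  65  73
   72  83  87  83  82  82  81  73  77  77]
 [ 79  79  78  82  79  74  64  49  43  35  28  29  24  26  28  25  32  39
   49  66  75  79  82  78  79  76  79  79]
 [ 82  78  79  75  73  60  44  30  25  21  24  19  24  23  23  21  21  23
   24  37  56  74  81  79  80  78  79  78]
 [ 79  78  77  72  64  38  28  22  21  26  22  26  20  25  22  20  22  27
   21  28  38  57  72  77  
[... 1422 characters left out ...]
 78  73  70  63  61  66  71  73  73  68  61  65  58  61  60  65  61  65
   67  67  62  62  65  93 128 163 200 205]
 [ 81  77  73  68  62  62  66  67  65  66  59  64  62  64  64  62  63  64
   63  64  65  62  63  72 109 169 204 205]
 [ 77  77  73  74  70  65  62  63  62  67  63  61  62  66  63  61  63  65
   66  62  66  62  62  64  94 161 204 204]
 [ 76  73  71  72  75  71  60  63  61  62  63  63  65  63  64  64  66  68
   66  63  66  66  61  62  69 104 167 204]
 [102  90  90  83  76  75  64  61  63  67  62  64  65  66  68  65  67  63
   63  66  62  61  60  62  62  78 130 172]
 [191 191 181 136  82  66  65  64  64  67  67  64  67  70  71  73  75  75
   69  69  64  65  62  63  63  64  74  88]]
```

Emit:
{"name": "arm_command", "arguments": {"increments": [{"slide": [0,-0.0015,0.005],"spin": 0,"gripper": -0.8},{"slide": [0,-0.0015,0.01],"spin": 0,"gripper": -0.8},{"slide": [0,-0.0015,0.013],"spin": 0,"gripper": -0.8},{"slide": [0,-0.0015,0.016],"spin": 0,"gripper": -0.8},{"slide": [0,-0.0015,0.016],"spin": 0,"gripper": -0.8}]}}

```text
t: 6.45
tool_pos: [0.6505, 0.0609, 0.1357]
tool_rot: [-1.968, -2.447, 0.002]
contact_force: [-0.1, 0.5, -1.3]
opening: 0.0182
grip_force: 39.5
```

Emit:
{"name": "arm_command", "arguments": {"increments": [{"slide": [0,0,0.004],"spin": 0,"gripper": -0.8},{"slide": [0,0,0.008],"spin": 0,"gripper": -0.8},{"slide": [0,0,0.012],"spin": 0,"gripper": -0.8},{"slide": [0,0,0.016],"spin": 0,"gripper": -0.8},{"slide": [0,0,0.016],"spin": 0,"gripper": -0.8}]}}

```text
t: 6.87
tool_pos: [0.6505, 0.0609, 0.1195]
tool_rot: [-1.968, -2.447, 0.002]
contact_force: [-0.1, 0.5, -0.7]
opening: 0.0182
grip_force: 39.5
```

Emit:
{"name": "arm_command", "arguments": {"increments": [{"slide": [0,0,0.0015],"spin": 0,"gripper": -0.8},{"slide": [0,0,0.0015],"spin": 0,"gripper": -0.8},{"slide": [0,0,0.0015],"spin": 0,"gripper": 0.1},{"slide": [0,0,0.0015],"spin": 0,"gripper": 0.1},{"slide": [0,0,0.0015],"spin": 0,"gripper": 0.1},{"slide": [0,0,0.0015],"spin": 0,"gripper": 0.1},{"slide": [0,0,0.0015],"spin": 0,"gripper": 0.1},{"slide": [0,0,0.0015],"spin": 0,"gripper": 0.1}]}}

```text
t: 7.53
tool_pos: [0.6512, 0.0609, 0.1195]
tool_rot: [1.969, 2.448, 0.0]
contact_force: [0.0, -0.7, -1.0]
opening: 0.0472
grip_force: 0.0
```

Emit:
{"name": "arm_command", "arguments": {"increments": [{"slide": [0,0,-0.03],"spin": 0,"gripper": 0.3},{"slide": [0,0,-0.06],"spin": 0,"gripper": 0.3},{"slide": [0,0,-0.09],"spin": 0,"gripper": 0.3},{"slide": [0,0,-0.1],"spin": 0,"gripper": 0.3},{"slide": [0,0,-0.1],"spin": 0,"gripper": 0.3}]}}

```text
t: 7.95
tool_pos: [0.6531, 0.0609, 0.2242]
tool_rot: [1.965, 2.443, 0.008]
contact_force: [0.1, 0.6, 0.4]
opening: 0.0558
grip_force: 0.0
```

```bash
python3 - <<'E'
from h import *
w=shot("wrist","wr6"); print(proj(w,[.651,.0605,.061]))
for z in(.061,.066,.07,.08): print(z,knobfit(w,[.651,.0605],z-.02,z,.0093))
go([.5397,-.378,.20],-4.7)
E
```

```text
(np.float64(272.82248178857884), np.float64(215.17481382827506))
0.061 (array([0.65153023, 0.06124916]), np.float64(0.04296322489391796))
0.066 (array([0.65115608, 0.06291995]), np.float64(0.0806159420289855))
0.07 (array([0.65089962, 0.06425287]), np.float64(0.16928680981595093))
0.08 (array([0.65051726, 0.06683723]), np.float64(0.6391369047619048))
t 8.0 tcp [0.6519 0.0609 0.2211] yaw 12.38 open 0.0554 -> slide [-0.4046 -0.2038  0.0208] norm 0.4535 spin 17.08
```

The far pin is home: the knob fits best at 61 mm top height. Next is pin 2.

Emit:
{"name": "arm_command", "arguments": {"increments": [{"slide": [-0.035,-0.0175,0],"spin": 2,"gripper": 0.3},{"slide": [-0.07,-0.035,0],"spin": 4,"gripper": 0.3},{"slide": [-0.105,-0.0525,0],"spin": 6,"gripper": 0.3},{"slide": [-0.14,-0.07,0],"spin": 8,"gripper": 0.3},{"slide": [-0.175,-0.0875,0],"spin": 10,"gripper": 0.3},{"slide": [-0.21,-0.105,0],"spin": 12,"gripper": 0.3},{"slide": [-0.245,-0.1225,0],"spin": 14,"gripper": 0.3},{"slide": [-0.28,-0.14,0],"spin": 17,"gripper": 0.3}]}}

```text
t: 8.67
tool_pos: [0.5724, -0.2437, 0.2161]
tool_rot: [-2.308, -2.125, 0.002]
contact_force: [0.6, -0.4, 0.4]
opening: 0.0556
grip_force: 0.0
```

```bash
python3 - <<'E'
from h import *
go([.5397,-.378,.20],-4.7)
E
```

```text
t 8.6667 tcp [ 0.5724 -0.2437  0.2161] yaw -4.74 open 0.0556 -> slide [-0.1366 -0.0215  0.0159] norm 0.1392 spin -0.04
```

Emit:
{"name": "arm_command", "arguments": {"increments": [{"slide": [-0.035,-0.005,0],"spin": 0,"gripper": 0.3},{"slide": [-0.07,-0.01,0],"spin": 0,"gripper": 0.3},{"slide": [-0.105,-0.016,0],"spin": 0,"gripper": 0.3},{"slide": [-0.1365,-0.0215,0.01],"spin": 0,"gripper": 0.3},{"slide": [-0.1365,-0.0215,0.02],"spin": 0,"gripper": 0.3},{"slide": [-0.1365,-0.0215,0.04],"spin": 0,"gripper": 0.3},{"slide": [-0.1365,-0.0215,0.06],"spin": 0,"gripper": 0.3},{"slide": [-0.1365,-0.0215,0.06],"spin": 0,"gripper": 0.3}]}}

```text
t: 9.33
tool_pos: [0.5387, -0.3741, 0.1511]
tool_rot: [-2.3, -2.121, 0.002]
contact_force: [-0.6, 0.7, -2.0]
opening: 0.0553
grip_force: 0.0
```

```bash
python3 - <<'E'
from h import *
w=shot("wrist","wr7"); print(knobfit(w,[.5397,-.378],.037,.057,.0091))
go([.5397,-.378,.113],-4.7)
E
```

```text
(array([ 0.53982434, -0.378817  ]), np.float64(0.23562388987566607))
t 9.3833 tcp [ 0.5397 -0.3746  0.1536] yaw -4.62 open 0.0552 -> slide [-0.0037  0.0007  0.0405] norm 0.0407 spin 0.08
```

Emit:
{"name": "arm_command", "arguments": {"increments": [{"slide": [-0.002,0,0.01],"spin": 0,"gripper": 0.3},{"slide": [-0.002,0,0.022],"spin": 0,"gripper": 0.3},{"slide": [-0.002,0,0.034],"spin": 0,"gripper": 0.3},{"slide": [-0.002,0,0.039],"spin": 0,"gripper": 0.3},{"slide": [-0.002,0,0.039],"spin": 0,"gripper": 0.3},{"slide": [-0.002,0,0.039],"spin": 0,"gripper": 0.3}]}}

```text
t: 9.88
tool_pos: [0.5417, -0.3787, 0.1199]
tool_rot: [-2.308, -2.13, 0.0]
contact_force: [-0.3, 0.3, -0.0]
opening: 0.0555
grip_force: 0.0
```

```bash
python3 - <<'E'
from h import *
go([.5397,-.378,.113],-4.7)
E
```

```text
t 9.8833 tcp [ 0.5417 -0.3787  0.1199] yaw -4.62 open 0.0555 -> slide [ 0.0005 -0.002   0.0069] norm 0.0072 spin 0.08
```

Emit:
{"name": "arm_command", "arguments": {"increments": [{"slide": [0,-0.001,0.002],"spin": 0,"gripper": 0.3},{"slide": [0,-0.001,0.005],"spin": 0,"gripper": 0.3},{"slide": [0,-0.001,0.005],"spin": 0,"gripper": -0.8},{"slide": [0,-0.001,0.005],"spin": 0,"gripper": -0.8},{"slide": [0,-0.001,0.005],"spin": 0,"gripper": -0.8},{"slide": [0,-0.001,0.005],"spin": 0,"gripper": -0.8},{"slide": [0,-0.001,0.005],"spin": 0,"gripper": -0.8},{"slide": [0,-0.001,0.005],"spin": 0,"gripper": -0.8}], "newtons": 40}}

```text
t: 10.55
tool_pos: [0.541, -0.3791, 0.1159]
tool_rot: [2.309, 2.129, 0.0]
contact_force: [1.0, -0.3, 1.6]
opening: 0.0183
grip_force: 39.1
```

Emit:
{"name": "arm_command", "arguments": {"increments": [{"slide": [0,0,-0.02],"spin": 0,"gripper": -0.8},{"slide": [0,0,-0.05],"spin": 0,"gripper": -0.8},{"slide": [0,0,-0.08],"spin": 0,"gripper": -0.8},{"slide": [0,0,-0.1],"spin": 0,"gripper": -0.8},{"slide": [0,0,-0.1],"spin": 0,"gripper": -0.8}]}}

```text
t: 10.97
tool_pos: [0.5428, -0.3805, 0.2219]
tool_rot: [2.302, 2.123, 0.002]
contact_force: [0.7, -0.7, 0.1]
opening: 0.0181
grip_force: 39.1
```

```bash
python3 - <<'E'
from h import *
w=shot("wrist","wr8");M=T(obs()); print(heldfit(w,M,.00905),heldfit(w,M,.0093))
go([.583,.046,.2],12.4)
E
```

```text
(np.float64(0.032898009950248754), np.float64(0.07600000000000001), array([ 0.5436134 , -0.38040198]), array([-0.00040539,  0.00168475])) (np.float64(0.028606965174129355), np.float64(0.08000000000000002), array([ 0.54344065, -0.38286134]), array([-0.00287065,  0.00171088]))
t 11.0167 tcp [ 0.542  -0.3799  0.2189] yaw -4.63 open 0.0183 -> slide [0.4279 0.0065 0.0173] norm 0.4283 spin -17.03
```

Emit:
{"name": "arm_command", "arguments": {"increments": [{"slide": [0.038,0.0006,0],"spin": -2.1,"gripper": -0.8},{"slide": [0.076,0.0012,0],"spin": -4.2,"gripper": -0.8},{"slide": [0.114,0.0018,0],"spin": -6.3,"gripper": -0.8},{"slide": [0.152,0.0024,0],"spin": -8.4,"gripper": -0.8},{"slide": [0.19,0.003,0],"spin": -10.5,"gripper": -0.8},{"slide": [0.228,0.0036,0],"spin": -12.6,"gripper": -0.8},{"slide": [0.266,0.0042,0],"spin": -14.8,"gripper": -0.8},{"slide": [0.304,0.0048,0],"spin": -17,"gripper": -0.8}]}}

```text
t: 11.68
tool_pos: [0.5689, -0.0742, 0.2129]
tool_rot: [-1.965, -2.447, 0.002]
contact_force: [0.0, -0.5, -0.3]
opening: 0.0179
grip_force: 39.2
```

```bash
python3 - <<'E'
from h import *
go([.5827,.046,.155],12.4)
E
```

```text
t 11.6833 tcp [ 0.5689 -0.0742  0.2129] yaw 12.47 open 0.0179 -> slide [0.1142 0.0397 0.058 ] norm 0.1341 spin 0.07
```

Emit:
{"name": "arm_command", "arguments": {"increments": [{"slide": [0.035,0.012,0],"spin": 0,"gripper": -0.8},{"slide": [0.07,0.024,0],"spin": 0,"gripper": -0.8},{"slide": [0.1,0.036,0.01],"spin": 0,"gripper": -0.8},{"slide": [0.114,0.0397,0.03],"spin": 0,"gripper": -0.8},{"slide": [0.114,0.0397,0.05],"spin": 0,"gripper": -0.8},{"slide": [0.114,0.0397,0.057],"spin": 0,"gripper": -0.8},{"slide": [0.114,0.0397,0.057],"spin": 0,"gripper": -0.8},{"slide": [0.114,0.0397,0.057],"spin": 0,"gripper": -0.8}]}}

```text
t: 12.35
tool_pos: [0.5837, 0.0432, 0.1572]
tool_rot: [-1.969, -2.446, 0.003]
contact_force: [1.0, 0.2, -0.3]
opening: 0.0181
grip_force: 39.2
```

```bash
python3 - <<'E'
from h import *
go([.5827,.046,.12],12.4)
for i in range(4):
    w=shot("wrist","wr9");M=T(obs());print(M[:3,3])
a=cv2.resize(w[0][180:330,180:380,::-1],(800,600),interpolation=cv2.INTER_CUBIC)
cv2.imwrite("pics/c9.png",np.clip(a*1.5,0,255).astype(np.uint8))
E
```

```text
t 12.35 tcp [0.5837 0.0432 0.1572] yaw 12.34 open 0.0181 -> slide [ 0.0029 -0.0003  0.0372] norm 0.0373 spin -0.06
[0.58455775 0.04299465 0.15850286]
[0.58503033 0.04291264 0.15935188]
[0.58525981 0.04290407 0.15978437]
[0.58527771 0.0429433  0.15988275]
```

View pics/c9.png

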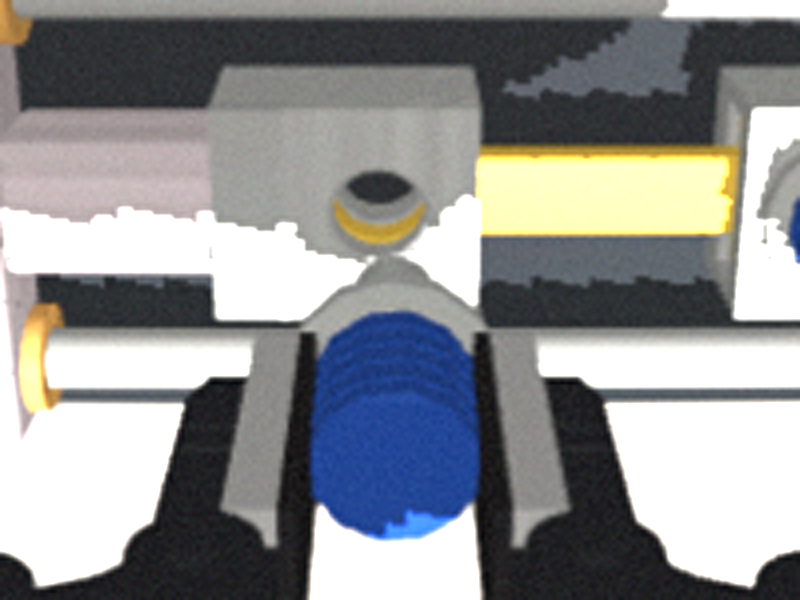

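```bash
python3 - <<'E'
from h import *
w=load("wr9");M=T(obs());
e=at(w,274.6,233,.038); print(e, M[:3,3], M[:3,:3].T@(e-M[:3,3]))
w=load("wr5"); print(at(w,274.5,240.5,.038), w[3][:3,3])
E
```

```text
[0.58294121 0.04645464 0.038     ] [0.58527771 0.0429433  0.15988275] [ 0.00400894 -0.00182319  0.12187616]
[0.65098428 0.06144443 0.038     ] [0.63524105 0.14282707 0.22334377]
```

Emit:
{"name": "arm_command", "arguments": {"increments": [{"slide": [0.002,-0.001,0],"spin": 0,"gripper": -0.8},{"slide": [0.0035,-0.0017,0.005],"spin": 0,"gripper": -0.8},{"slide": [0.0035,-0.0017,0.01],"spin": 0,"gripper": -0.8},{"slide": [0.0035,-0.0017,0.014],"spin": 0,"gripper": -0.8},{"slide": [0.0035,-0.0017,0.018],"spin": 0,"gripper": -0.8},{"slide": [0.0035,-0.0017,0.02],"spin": 0,"gripper": -0.8},{"slide": [0.0035,-0.0017,0.02],"spin": 0,"gripper": -0.8}]}}

```text
t: 13.13
tool_pos: [0.5818, 0.0466, 0.1376]
tool_rot: [-1.969, -2.448, 0.001]
contact_force: [0.6, -1.2, -0.9]
opening: 0.0183
grip_force: 39.1
```

Emit:
{"name": "arm_command", "arguments": {"increments": [{"slide": [0,0,0.004],"spin": 0,"gripper": -0.8},{"slide": [0,0,0.008],"spin": 0,"gripper": -0.8},{"slide": [0,0,0.012],"spin": 0,"gripper": -0.8},{"slide": [0,0,0.015],"spin": 0,"gripper": -0.8},{"slide": [0,0,0.015],"spin": 0,"gripper": -0.8},{"slide": [0,0,0.015],"spin": 0,"gripper": -0.8}]}}

```text
t: 13.63
tool_pos: [0.5819, 0.0466, 0.123]
tool_rot: [-1.969, -2.448, 0.001]
contact_force: [0.4, -0.8, -1.4]
opening: 0.0179
grip_force: 39.1
```

Emit:
{"name": "arm_command", "arguments": {"increments": [{"slide": [0,0,0.0025],"spin": 0,"gripper": -0.8},{"slide": [0,0,0.0025],"spin": 0,"gripper": -0.8},{"slide": [0,0,0.0025],"spin": 0,"gripper": 0.1},{"slide": [0,0,0.0025],"spin": 0,"gripper": 0.1},{"slide": [0,0,0.0025],"spin": 0,"gripper": 0.1},{"slide": [0,0,0.0025],"spin": 0,"gripper": 0.1},{"slide": [0,0,0.0025],"spin": 0,"gripper": 0.1},{"slide": [0,0,0.0025],"spin": 0,"gripper": 0.1}]}}

```text
t: 14.3
tool_pos: [0.5821, 0.0467, 0.121]
tool_rot: [1.969, 2.448, 0.0]
contact_force: [-0.7, 0.9, -0.7]
opening: 0.0473
grip_force: 0.0
```

Emit:
{"name": "arm_command", "arguments": {"increments": [{"slide": [0,0,-0.03],"spin": 0,"gripper": 0.1},{"slide": [0,0,-0.06],"spin": 0,"gripper": 0.1},{"slide": [0,0,-0.09],"spin": 0,"gripper": 0.1},{"slide": [0,0,-0.1],"spin": 0,"gripper": 0.1},{"slide": [0,0,-0.1],"spin": 0,"gripper": 0.1}]}}

```text
t: 14.72
tool_pos: [0.584, 0.0466, 0.2252]
tool_rot: [1.965, 2.443, 0.007]
contact_force: [0.1, 0.6, 0.5]
opening: 0.0467
grip_force: 0.0
```

```bash
python3 - <<'E'
from h import *
w=shot("wrist","wr10")
for z in(.058,.061,.064,.068): print(z,knobfit(w,[.5831,.0462],z-.02,z,.0093),knobfit(w,[.6515,.061],z-.02,z,.0093))
print(at(load("top0"),(178.5)/5-.5+224,445.5/5-.5+165,.081))
print(proj(w,[.505,.0285,.081]),proj(w,[.583,.0462,.061]))
cv2.imwrite("pics/wr10.png",w[0][:,:,::-1])
E
```

```text
0.058 (array([0.58251298, 0.04553178]), np.float64(0.050216763005780346)) (array([0.65254994, 0.06034246]), np.float64(0.0625))
0.061 (array([0.58222014, 0.04651551]), np.float64(0.05111994219653179)) (array([0.65146132, 0.0609897 ]), np.float64(0.061396059782608696))
0.064 (array([0.58209961, 0.04747333]), np.float64(0.056809971098265896)) (array([0.65049509, 0.06171504]), np.float64(0.09067267683772538))
0.068 (array([0.58175501, 0.04881698]), np.float64(0.119284107946027)) (array([0.64931421, 0.06289011]), np.float64(0.20562688821752265))
[0.50449457 0.02677226 0.081     ]
(np.float64(154.2737940561343), np.float64(226.4741868121853)) (np.float64(274.5110605848596), np.float64(215.03797648880453))
```

View pics/wr10.png

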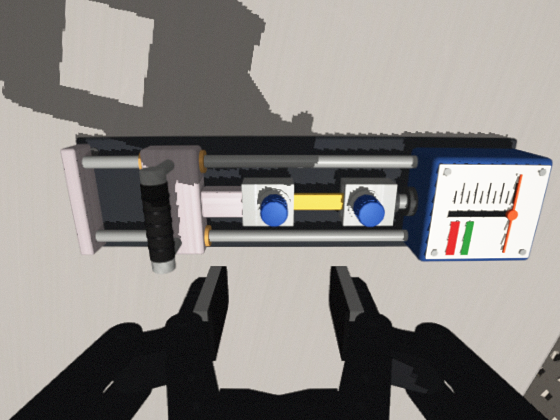

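Both pins are home. The pointer is at zero, crossing the scale around (512,215), with the green band at (467,238). The handle bar centre is about (158,218). Moving to the handle.

```bash
python3 - <<'E'
from h import *
go([.505,.0285,.127],12.4)
E
```

```text
t 14.7667 tcp [0.5828 0.0467 0.2223] yaw 12.38 open 0.0473 -> slide [-0.001  -0.0802  0.0951] norm 0.1244 spin -0.02
```

Emit:
{"name": "arm_command", "arguments": {"increments": [{"slide": [0,-0.03,0],"spin": 0,"gripper": 0.3},{"slide": [-0.001,-0.06,0],"spin": 0,"gripper": 0.3},{"slide": [-0.001,-0.08,0.01],"spin": 0,"gripper": 0.3},{"slide": [-0.001,-0.08,0.035],"spin": 0,"gripper": 0.3},{"slide": [-0.001,-0.08,0.06],"spin": 0,"gripper": 0.3},{"slide": [-0.001,-0.08,0.08],"spin": 0,"gripper": 0.3},{"slide": [-0.001,-0.08,0.095],"spin": 0,"gripper": 0.3},{"slide": [-0.001,-0.08,0.095],"spin": 0,"gripper": 0.3}]}}

```text
t: 15.43
tool_pos: [0.4997, 0.0289, 0.1194]
tool_rot: [-1.963, -2.44, 0.01]
contact_force: [-0.5, 0.7, 0.1]
opening: 0.0552
grip_force: 0.0
```

Emit:
{"name": "arm_command", "arguments": {"increments": [{"slide": [0,0,0],"spin": 0,"gripper": -0.8},{"slide": [0,0,0],"spin": 0,"gripper": -0.8},{"slide": [0,0,0],"spin": 0,"gripper": -0.8},{"slide": [0,0,0],"spin": 0,"gripper": -0.8},{"slide": [0,0,0],"spin": 0,"gripper": -0.8},{"slide": [0,0,0],"spin": 0,"gripper": -0.8}], "newtons": 60}}

```text
t: 15.93
tool_pos: [0.5043, 0.0284, 0.127]
tool_rot: [1.969, 2.448, -0.0]
contact_force: [-5.5, -1.3, 6.8]
opening: 0.0163
grip_force: 58.8
```

```bash
cat >> h.py <<'E'
def pointer(c):
    hsv=cv2.cvtColor(c[0],cv2.COLOR_RGB2HSV).astype(int)
    org=(hsv[...,0]>=6)&(hsv[...,0]<=16)&(hsv[...,1]>170)&(hsv[...,2]>120); grn=(hsv[...,0]>50)&(hsv[...,0]<80)&(hsv[...,1]>120)
    red=((hsv[...,0]<=4)|(hsv[...,0]>175))&(hsv[...,1]>150)&(hsv[...,2]>100)
    ax=np.array([np.cos(np.radians(12.4)),np.sin(np.radians(12.4)),0]); y=np.array([-ax[1],ax[0],0]); org0=np.array([.617,.0537,0])
    r=[]
    for m in(org,grn,red):
        v,u=np.nonzero(m); P=np.array([at(c,a,b,.059)-org0 for a,b in zip(u,v)]).reshape(-1,3); X=P@ax; Y=P@y
        k=(X>.07)&(X<.20)&(abs(Y)<.05); r.append((k.sum(),np.round(np.percentile(X[k],[5,50,95]),4) if k.sum() else None,np.round(Y[k].mean(),3) if k.sum() else None))
    return r
E
python3 - <<'E'
from h import *
for n in ("wr10",): print(pointer(load(n)))
for n in("wrist","top","scene"): print(n,pointer(shot(n,n+"11")))
o=obs();print(o["contact_force"],o["tool_pos"],o["grip_force"])
E
```

```text
[(np.int64(199), array([0.1394, 0.1419, 0.1444]), np.float64(0.0)), (np.int64(212), array([0.1081, 0.1104, 0.1127]), np.float64(-0.02)), (np.int64(262), array([0.0962, 0.099 , 0.1017]), np.float64(-0.02))]
wrist [(np.int64(0), None, None), (np.int64(0), None, None), (np.int64(0), None, None)]
top [(np.int64(4), array([0.1404, 0.1419, 0.1434]), np.float64(-0.002)), (np.int64(12), array([0.1093, 0.1113, 0.1137]), np.float64(-0.022)), (np.int64(15), array([0.0973, 0.1005, 0.1029]), np.float64(-0.021))]
scene [(np.int64(2), array([0.1439, 0.1446, 0.1454]), np.float64(-0.001)), (np.int64(4), array([0.1116, 0.1124, 0.1132]), np.float64(-0.025)), (np.int64(8), array([0.0996, 0.1012, 0.1046]), np.float64(-0.021))]
[-4.68902341 -0.88888833  6.0371284 ] [0.50435179 0.02841089 0.12703066] 58.8077312707901
```

Emit:
{"name": "arm_command", "arguments": {"increments": [{"slide": [0,-0.003,0],"spin": 0,"gripper": -0.8},{"slide": [0,-0.006,0],"spin": 0,"gripper": -0.8},{"slide": [0,-0.009,0],"spin": 0,"gripper": -0.8},{"slide": [0,-0.012,0],"spin": 0,"gripper": -0.8},{"slide": [0,-0.015,0],"spin": 0,"gripper": -0.8},{"slide": [0,-0.018,0],"spin": 0,"gripper": -0.8},{"slide": [0,-0.02,0],"spin": 0,"gripper": -0.8},{"slide": [0,-0.02,0],"spin": 0,"gripper": -0.8}]}}

```text
t: 16.75
tool_pos: [0.4856, 0.0243, 0.127]
tool_rot: [1.967, 2.445, 0.005]
contact_force: [4.1, 1.2, 2.4]
opening: 0.0159
grip_force: 59.2
```

```bash
cat > meas.py <<'E'
from h import *
import sys
n=sys.argv[1]
ax=np.array([np.cos(np.radians(12.4)),np.sin(np.radians(12.4)),0]); ay=np.array([-ax[1],ax[0],0]); o0=np.array([.617,.0537,0])
def ob(c,y0,y1,z,kind):
    "weighted centroid along tester x of a colour weight in a strip sampled on plane z"
    xs=np.arange(.085,.16,.0005); ys=np.arange(y0,y1,.001)
    U=np.array([[proj(c,o0+ax*x+ay*y+[0,0,z]) for x in xs] for y in ys]).astype(np.float32)
    s=cv2.remap(c[0].astype(np.float32),U[...,0],U[...,1],cv2.INTER_LINEAR); r,g,b=s[...,0],s[...,1],s[...,2]
    w=dict(o=np.minimum(r-g,(g-b))if 0 else np.clip(np.minimum(r-b-20,g-b+0),0,None),g=np.clip(g-r-15,0,None),r=np.clip(np.minimum(r-g,r-b)-40-2*np.clip(g-b,0,None),0,None))[kind].mean(0)
    i=w.argmax(); k=slice(max(0,i-14),i+15); return round(float((xs[k]*w[k]).sum()/max(w[k].sum(),1e-9)),4),round(float(w.max()),1)
for cam in("top","scene"):
    for tag in ("11",n):
        c=load(cam+"11") if tag=="11" else shot(cam,cam+n)
        print(cam,tag,"orange L/R",ob(c,.005,.035,.060,"o"),ob(c,-.035,-.008,.060,"o"),"green",ob(c,-.035,-.008,.059,"g"),"red",ob(c,-.035,-.008,.059,"r"))
        z=c; 
        for e in (.035,-.035):
            for tr in ([0] if tag=="11" else [.015]):
                x0=(o0+ax*(e-tr))[:2]
                if cam=="top": 
                    try: p,er=knobfit(c,list(x0),.041,.061,.0093); print("  knob",e,round(float((np.append(p,0)-o0)@ax),4),round(er,2))
                    except Exception as ex: print(ex)
o=obs(); print(o["t"],o["tool_pos"],"force along ax",np.dot(o["contact_force"],ax),o["grip_force"],"tcp x",(np.array(o["tool_pos"])-o0)@ax)
E
python3 meas.py a
```

```text
top 11 orange L/R (0.1422, 21.3) (0.1418, 20.9) green (0.1117, 60.9) red (0.1003, 85.0)
  knob 0.035 0.0345 0.65
  knob -0.035 -0.0359 0.48
top a orange L/R (0.1288, 19.2) (0.1284, 23.2) green (0.1118, 60.4) red (0.1003, 84.2)
  knob 0.035 0.0201 0.57
  knob -0.035 -0.0531 0.48
scene 11 orange L/R (0.1444, 35.2) (0.1043, 29.9) green (0.1132, 62.6) red (0.1012, 96.7)
scene a orange L/R (0.1317, 36.2) (0.1309, 32.5) green (0.1132, 63.0) red (0.1012, 97.0)
16.85 [0.48559486 0.02431595 0.12701686] force along ax 4.585279751961059 59.35184419155121 tcp x -0.134649554400924
```

Emit:
{"name": "arm_command", "arguments": {"increments": [{"slide": [0,-0.003,0],"spin": 0,"gripper": -0.8},{"slide": [0,-0.006,0],"spin": 0,"gripper": -0.8},{"slide": [0,-0.009,0],"spin": 0,"gripper": -0.8},{"slide": [0,-0.012,0],"spin": 0,"gripper": -0.8},{"slide": [0,-0.014,0],"spin": 0,"gripper": -0.8},{"slide": [0,-0.014,0],"spin": 0,"gripper": -0.8},{"slide": [0,-0.014,0],"spin": 0,"gripper": -0.8}]}}

```text
t: 17.43
tool_pos: [0.4726, 0.0215, 0.127]
tool_rot: [1.967, 2.444, 0.007]
contact_force: [7.7, 2.5, 1.8]
opening: 0.0162
grip_force: 59.2
```

```bash
python3 meas.py b | grep -v " 11"
```

```text
knob 0.035 0.0345 0.65
  knob -0.035 -0.0359 0.48
top b orange L/R (0.1157, 18.9) (0.1157, 29.1) green (0.111, 56.2) red (0.1003, 81.8)
  knob 0.035 0.0073 0.5
  knob -0.035 -0.0665 0.55
scene b orange L/R (0.119, 38.9) (0.117, 51.8) green (0.1126, 65.4) red (0.1011, 97.4)
17.5333 [0.47259298 0.02149319 0.12704067] force along ax 8.422352626668049 59.20445501804352 tcp x -0.14795427836362643
```

Emit:
{"name": "arm_command", "arguments": {"increments": [{"slide": [0,-0.002,0],"spin": 0,"gripper": -0.8},{"slide": [0,-0.004,0],"spin": 0,"gripper": -0.8},{"slide": [0,-0.004,0],"spin": 0,"gripper": -0.8},{"slide": [0,-0.004,0],"spin": 0,"gripper": -0.8},{"slide": [0,-0.004,0],"spin": 0,"gripper": -0.8},{"slide": [0,-0.004,0],"spin": 0,"gripper": -0.8},{"slide": [0,-0.004,0],"spin": 0,"gripper": -0.8},{"slide": [0,-0.004,0],"spin": 0,"gripper": -0.8}]}}

```text
t: 18.2
tool_pos: [0.469, 0.0207, 0.1271]
tool_rot: [1.967, 2.444, 0.008]
contact_force: [9.2, 4.1, 0.7]
opening: 0.0161
grip_force: 59.1
```

```bash
python3 meas.py c | grep -v " 11"; python3 - <<'E'
from h import *
a=cv2.resize(load("topc")[0][162:232,224:284,::-1],(480,560),interpolation=cv2.INTER_CUBIC); cv2.imwrite("pics/c12.png",a)
E
```

```text
knob 0.035 0.0345 0.65
  knob -0.035 -0.0359 0.48
top c orange L/R (0.1123, 21.2) (0.1117, 20.5) green (0.111, 17.2) red (0.1003, 83.3)
  knob 0.035 0.0039 0.51
  knob -0.035 -0.0481 1.47
scene c orange L/R (0.1151, 31.3) (0.1128, 42.5) green (0.1121, 17.2) red (0.1012, 97.7)
18.3 [0.46899447 0.02070379 0.12705036] force along ax 10.022247774066436 59.11950945854187 tcp x -0.1516383499102173
```

View pics/c12.png

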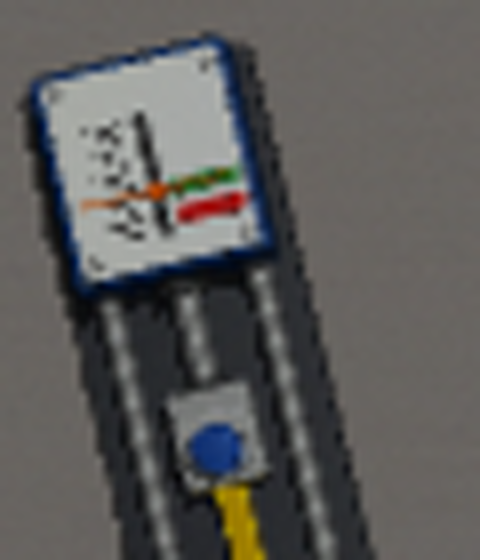

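The pointer, at about (200,183) in the crop, lies over the middle of the green band; measured travel is about 29.6 mm and steady. Handing in.

```bash
python3 -c "
from station import order
print(order.finish_job())"
```

```text
the job is handed in; nothing more can be done
None
```

Job handed in, verdict not shown: both blue-knobbed pins are home in the eyes, and the gripper is still on the handle, holding the pointer mid-green at about 29.6 mm gauge travel by camera.

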